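Heft two screw tins and pack the heavy one at the bottom of the crate

TASK

Two look-alike metal screw tins stand on the joiner's bench, one of them full and much heavier than the other. Lift to feel which is the heavy one, then pack both upright in the small plywood crate as a stack: the heavier tin at the bottom, on the crate's floor near the middle, and the lighter one squarely on top of it. Set the tins down, do not drop them.

Things in the scene. Friction and masses are not known exactly. Their poses are not given: they have to be found in the camera images.
- tin_a: one of two outwardly identical closed round metal tins, standing upright on the bench: 56 mm diameter, 70 mm high with its flat lid (fixed shut), straight-sided, graspable across its diameter. Origin: centre of its underside; z up. One of the tins is packed full of screws and weighs 0.65 to 0.85 kg in all, the other is nearly empty and weighs 0.2 to 0.26 kg; which is which changes every time and cannot be seen, only felt by lifting.
- tin_b: the other of two outwardly identical closed round metal tins, standing upright on the bench: 56 mm diameter, 70 mm high with its flat lid (fixed shut), straight-sided, graspable across its diameter. Origin: centre of its underside; z up. One of the tins is packed full of screws and weighs 0.65 to 0.85 kg in all, the other is nearly empty and weighs 0.2 to 0.26 kg; which is which changes every time and cannot be seen, only felt by lifting.
- crate: the empty open-topped plywood crate, fixed to the bench. Outside 126 mm along its x, 166 mm along its y, 90 mm high; inside 110 mm along x, 150 mm along y (the long way, with room for open fingers on both sides of a tin), walls 8 mm. Its floor is 10 mm thick, 80 mm below the rim. Origin: centre of its underside, on the bench, 10 mm below the floor's upper face; z up. The second tin of the stack stands out above the rim.
Things that resemble listed ones, but are neither listed nor needed, are in the scene too. What is shaped like the tin_a but turquoise is not meant. What is shaped like the tin_b but purple is not meant.

How it is judged (in metres and radians):
At the end, for the whole second after the job is handed in: The heavier tin stands on the crate's floor (underside within 6 mm of the floor, within 60 mm of its centre) and the lighter tin stands on it (axes within 15 mm, 70 mm higher to within 6 mm, resting its weight on it: under 4.6 N), both upright within 10 degrees and at rest (((z of tin_a in the frame of crate between 0.004 and 0.016 m and horizontal distance between tin_a and crate below 0.06 m and z of tin_b in the frame of tin_a between 0.064 and 0.076 m and horizontal distance between tin_a and tin_b below 0.015 m and contact force between tin_a and tin_b between 0.8 and 4.6 N and angle between each of tin_a, tin_b's own z axis and vertical below 0.17 rad and linear speed of each of tin_a, tin_b below 0.02 m/s) or (z of tin_b in the frame of crate between 0.004 and 0.016 m and horizontal distance between tin_b and crate below 0.06 m and z of tin_a in the frame of tin_b between 0.064 and 0.076 m and horizontal distance between tin_b and tin_a below 0.015 m and contact force between tin_b and tin_a between 0.8 and 4.6 N and angle between each of tin_b, tin_a's own z axis and vertical below 0.17 rad and linear speed of each of tin_b, tin_a below 0.02 m/s))); the robot touches nothing.
It fails at once if a tin is dropped or thrown (falls freely from over about 20 mm: untouched by the fingers and faster than 0.6 m/s) ((contact force between tin_a and the fingers below 0.05 N and linear speed of tin_a above 0.6 m/s) or (contact force between tin_b and the fingers below 0.05 N and linear speed of tin_b above 0.6 m/s)).
It also fails if it takes over 64 s, if anything falls off the work surface, if the arm or the gripper's body presses on something with over 40 N, if the wrist force passes 120 N, or if a joint passes its speed limit or range.

ROBOT

A 6-joint arm with a two-finger parallel gripper is mounted at the origin on the work surface. World frame = base frame: x ahead of the robot, y to its left, z up, the work surface at z = 0. Lengths are in m, angles in degrees, forces in N, time in s.
With the tool pointing down it reaches from about 0.3 to 0.75 m from the base axis. Payload 8.5 kg.
Tool frame: the origin (TCP) lies on the centre line of the jaws, within the pads' length; the fingertips stand 19 mm ahead of it and the grasp point (between the pads) is the TCP (env.tcp_to_tips is the z of the fingertips in the tool frame, in m); z points along the fingers, y is the line along which they close (so a half turn about z gives the same grasp; the last joint's range is limited). The gripper opens to 85 mm and grips with 20 to 120 N. Pads are 22 mm wide; open, the fingers measure 114 mm over their backs; the gripper's body (76 mm by 85 mm) begins 54 mm behind the grasp point. The pads swing forward as they close: fully open they stand 13 mm farther back than shut.
Start: joints at [56.992, 21.807, 74.336, -0, 83.858, -12.336], TCP at [0.194, 0.515, 0.25] pointing down, gripper open.
Joint ranges: [-178.18, 178.18], [-50.72, 133.34], [12.68, 142.11], [-81.47, 261.47], [9.98, 163.14], [-165.26, 165.26]. Speed limits (degrees/s): [136.94, 136.94, 180, 180, 180, 180].

INTERFACE

Orientations are given as a 3x3 rotation matrix whose columns are the frame's x, y, z axes.
In Python, from rig import env gives the robot as it stands.
- The arm moves only by the tool servo_tool, never from a script. Its argument "steps" is a list of rows, each an object of numbers: "tx", "ty", "tz": the shift along the world's x, y, z in cm; "yaw": the turn about the world's z in degrees; "claw": the finger opening in cm, from 0 to 8.54. In form: [{"tx": .., "ty": .., "tz": .., "yaw": .., "claw": ..}, ...]. A call has 1 to 20 rows; each row shifts and turns the commanded pose from where the row before left it; what a row does not reach is not made up. A row lasts 1/10 s, in which the tool goes at most 50 mm and 8.59 degrees, less where a joint would pass 70% of its speed; a pose out of reach is approached as far as the arm can. A call with a gripper value outside its range is refused whole. The fingers move at their own pace and stop on an object; "newtons" is the grip in N (left out, the last holds). Time passes only in rows, so rows that do not move let the fingers close. It gives the time, the measured TCP pose, the force, the opening and the grip force at its end, in the units of the state.
- env.observe(): the state, without advancing time (a new reading comes with each control period).
- env.get_image(name): name is "scene" or "side" or "wrist"; returns (picture, depth): 480x640x3 uint8, red, green, blue; 480x640 float32, m along the optical axis (not along the pixel's ray), 0 where there is no reading.
- env.camera_model(name): a dict with "fovy" (degrees; the focal length in pixels is half the picture's height over the tangent of half this angle, whatever the lens; pixels are square), "cx", "cy" (the principal point, pixels), "T" (4x4, takes a point from camera to world coordinates). Camera axes: x right, y down, z forward; pixel columns grow to the right and rows downward; lengths in m; the calibration is good to about 2 mm. A picture is of the moment at which its call begins: read the wrist's pose just before it. camera_model takes no time and is no camera call; for the wrist camera it gives the pose at the moment of the call.
- env.close_job(): hands the job in; it is judged then, once.
The state is a dict: "time_s": time; "q": joint angles; "qvel": joint speeds; "joint_efforts": joint torques, N m; "position": TCP position; "tool_rot": TCP orientation; "ft_force": force on the tool from outside, world axes, zero at the start; "wrist_torque": the same for the moment, N m; "grip_width": finger opening in m; "gripper_force": force on a finger pad.
Only numpy, scipy, OpenCV 4.12 (cv2) and the standard library are available. Lean on these libraries where they do the work, as an engineer would, in place of code of your own. Each camera call takes 0.05 s, during which the arm holds its last target. There are 200 camera calls.

## Working session

There is one attempt and no reset: what is moved stays moved. The work goes in short steps, Python scripts to look and compute and a tool call to move; the robot and the scene stay as the last step left them, time stands still between calls to the robot, and variables do not carry over. Pictures are saved under pics/ and viewed, at most 10 in all, crops included, and the job is handed in when it is done.

Besides the shell and the picture viewer there is one more tool, called after ">>>" by a JSON object that holds its "method" and its "body". servo_tool: Moves the arm, as the interface text tells. Its arguments: {"type":"object","properties":{"steps":{"type":"array"},"newtons":{"type":"number"}},"required":["steps"]}

```bash
mkdir -p pics; python3 - <<'E'
from rig import env
import cv2,numpy as np
ims=[]
for n in ("scene","side"):
    p,d=env.get_image(n); m=env.camera_model(n)
    np.savez(f"pics/{n}0.npz",p=p,d=d,T=m["T"],f=240/np.tan(np.radians(m["fovy"]/2)),c=(m["cx"],m["cy"]))
    cv2.imwrite(f"pics/{n}0.png",p[:,:,::-1]); print(n,m["fovy"],m["cx"],m["cy"],np.round(m["T"],3).tolist(),(d>0).mean())
s=env.observe(); print({k:np.round(v,3).tolist() for k,v in s.items()},env.tcp_to_tips)
E
```

```text
scene 53.214945603811366 323.6642778689464 234.4172551123756 [[-0.462, 0.649, -0.605, 0.999], [0.887, 0.347, -0.305, 0.321], [0.012, -0.678, -0.735, 0.648], [0.0, 0.0, 0.0, 1.0]] 0.9960807291666667
side 54.55423156198387 316.5535190639705 239.26429489690995 [[-0.993, -0.1, 0.069, 0.454], [-0.12, 0.724, -0.68, 0.79], [0.018, -0.683, -0.73, 0.791], [0.0, 0.0, 0.0, 1.0]] 0.99580078125
{'time_s': 0.1, 'q': [56.991, 21.838, 74.38, -0.002, 83.857, -12.336], 'qvel': [-0.104, -0.004, -0.072, 0.039, 0.039, 0.045], 'joint_efforts': [0.004, -44.923, -23.165, -0.0, 0.004, -0.0], 'position': [0.194, 0.514, 0.25], 'tool_rot': [[-0.936, 0.353, -0.001], [0.353, 0.936, -0.001], [0.0, -0.001, -1.0]], 'ft_force': [0.16, 0.525, 0.511], 'wrist_torque': [-0.002, -0.005, -0.017], 'gripper_force': 0.0, 'grip_width': 0.086} 0.019
```

View pics/scene0.png

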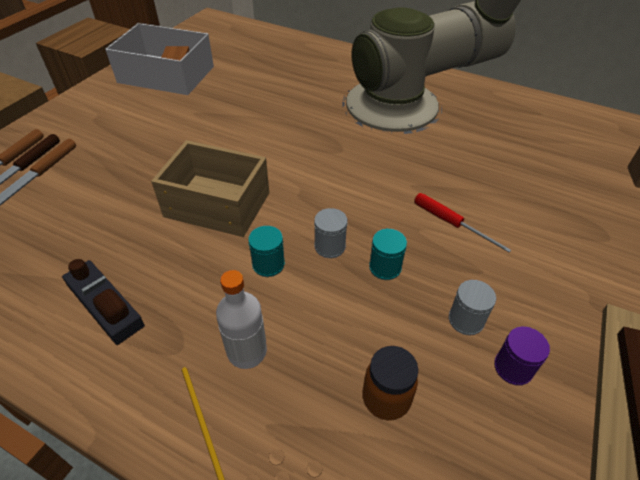

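View pics/side0.png

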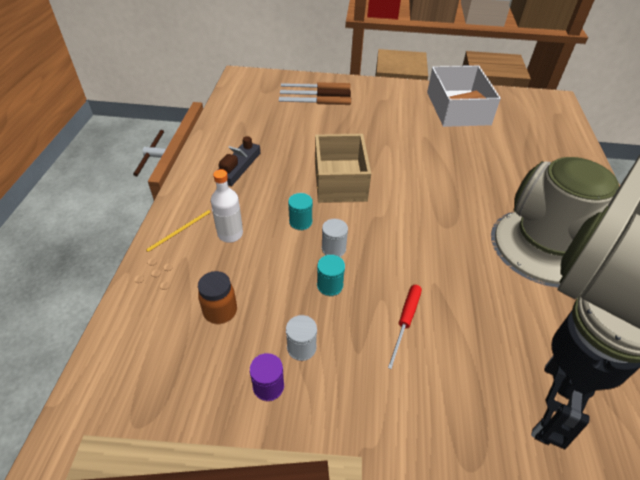

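The scene picture shows grey tins at (331,233) and (472,307), turquoise ones at (267,250) and (388,254), and a purple one at (522,355). The crate is at (213,187). In the side view the grey tins are at (335,238) and (302,338), with the crate at (343,168). The two grey tins are the ones meant, because turquoise and purple are excluded. The plywood-brown box is the crate, and the grey box at scene (160,57) is not.

```bash
cat > h.py <<'E'
import numpy as np,cv2
def load(n):
    z=np.load(f"pics/{n}.npz"); return z["p"],z["d"],z["T"],float(z["f"]),z["c"]
def cloud(d,T,f,c):
    v,u=np.mgrid[:480,:640]; P=np.stack([(u-c[0])/f*d,(v-c[1])/f*d,d],-1)
    return P@T[:3,:3].T+T[:3,3]
def ray(px,T,f,c,z):
    r=T[:3,:3]@np.array([(px[0]-c[0])/f,(px[1]-c[1])/f,1]); return T[:3,3]+r*(z-T[2,3])/r[2]
E
python3 - <<'E'
from h import *
crops=[]
for n,tins,cr in (("scene0",[(331,220),(475,295),(388,240),(267,235),(525,342)],(213,187)),("side0",[(335,230),(302,330),(331,268),(300,205),(267,370)],(343,168))):
    p,d,T,f,c=load(n); W=cloud(d,T,f,c)
    for t in tins:
        u,v=t; sub=np.zeros(d.shape,bool); sub[v-32:v+32,u-32:u+32]=1
        m=sub&(W[...,2]>.06)&(W[...,2]<.08)&(d>0)
        k,l,st,ce=cv2.connectedComponentsWithStats(m.astype(np.uint8)); i=l[v,u]
        q=W[l==i]; top=q[q[:,2]>np.percentile(q[:,2],50)-.003]
        (cx,cy),r=cv2.minEnclosingCircle(top[:,:2].astype(np.float32)); print(n,t,p[v,u],np.round([cx,cy,r,np.median(top[:,2])],4),len(top))
    u,v=cr; sub=np.zeros(d.shape,bool); sub[v-60:v+50,u-65:u+65]=1
    for lo,hi,w in ((.084,.096,"rim"),(.003,.02,"floor")):
        m=sub&(W[...,2]>lo)&(W[...,2]<hi)
        k,l,st,ce=cv2.connectedComponentsWithStats(m.astype(np.uint8)); i=1+np.argmax(st[1:,4]); q=W[(l==i)] if w=="floor" else W[m]
        print(w,cv2.minAreaRect(q[:,:2].astype(np.float32)*1000),np.median(q[:,2]),len(q))
p=load("scene0")[0]; cv2.imwrite("pics/crop.png",cv2.resize(p[130:400,140:560],None,fx=1.9,fy=1.9)[:,:,::-1])
E
```

```text
scene0 (331, 220) [128 135 137] [0.4861 0.0761 0.0288 0.0688] 637
scene0 (475, 295) [127 133 135] [0.5238 0.3374 0.0289 0.0688] 932
scene0 (388, 240) [ 25 137 135] [0.4848 0.1815 0.029  0.0687] 704
scene0 (267, 235) [ 17 124 123] [ 5.741e-01 -1.000e-04  2.860e-02  6.880e-02] 699
scene0 (525, 342) [ 93  44 129] [0.5711 0.4219 0.029  0.0689] 1184
rim ((493.11712646484375, -167.25341796875), (130.90460205078125, 168.4439239501953), 9.986490249633789) 0.08824704847859305 1318
floor ((458.27508544921875, -194.4711456298828), (42.08246994018555, 112.64859771728516), 12.64519214630127) 0.009256220753874111 859
side0 (335, 230) [186 192 197] [0.4861 0.0782 0.0292 0.0696] 383
side0 (302, 330) [185 192 196] [0.5232 0.3392 0.0287 0.0697] 659
side0 (331, 268) [ 51 182 181] [0.4836 0.1846 0.0294 0.0698] 469
side0 (300, 205) [ 50 181 180] [0.576  0.0046 0.0305 0.0698] 323
side0 (267, 370) [128  60 175] [0.5706 0.4245 0.0287 0.0696] 793
rim ((493.04144287109375, -164.00778198242188), (126.36788177490234, 172.87765502929688), 9.984599113464355) 0.0893708491244628 638
floor ((497.9500732421875, -214.30906677246094), (104.33464813232422, 61.407440185546875), 8.694293022155762) 0.010494313528624621 559
```

View pics/crop.png

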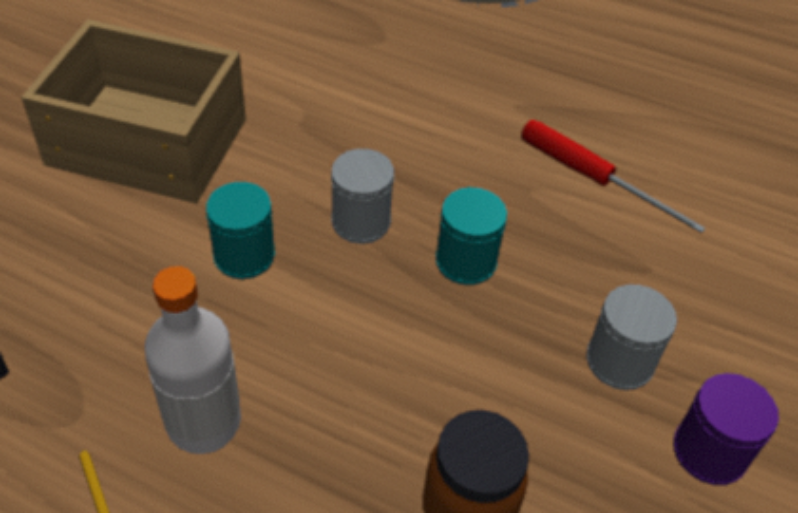

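The crop confirms the two grey tins, at crop (362,195) and (632,335), and the plywood crate at (135,110). They measure as:
- tin 1: (0.486, 0.077)
- tin 2: (0.5235, 0.338)
- crate: centre (0.493, -0.166), long axis at 100°

Heights and radii match the sizes given. I'm moving above tin 2 first.

>>> {"method": "servo_tool", "body": {"steps": [{"tx": 2.7, "ty": -1.4, "yaw": 2.55, "claw": 8.5}, {"tx": 2.7, "ty": -1.4, "yaw": 2.55}, {"tx": 2.7, "ty": -1.4, "yaw": 2.55}, {"tx": 2.7, "ty": -1.4, "yaw": 2.55}, {"tx": 2.7, "ty": -1.4, "yaw": 2.55}, {"tx": 2.7, "ty": -1.4, "yaw": 2.55}, {"tx": 2.7, "ty": -1.4, "yaw": 2.55}, {"tx": 2.7, "ty": -1.4, "yaw": 2.55}, {"tx": 2.7, "ty": -1.4, "yaw": 2.55}, {"tx": 2.7, "ty": -1.4, "yaw": 2.55}, {"tx": 2.7, "ty": -1.4, "yaw": 2.55}, {"tx": 2.7, "ty": -1.4, "yaw": 2.55}, {"tx": 0.5, "ty": -0.8, "yaw": 0.1}, {"tx": 0}, {"tx": 0}, {"tx": 0}], "newtons": 40}}

```text
invalid input at $.steps[0]: expected keys tx, ty, tz, yaw, claw
```

```bash
cat >> h.py <<'E'
def top(n,uv,zlo,zhi):
    p,d,T,f,c=load(n); W=cloud(d,T,f,c); m=((W[...,2]>zlo)&(W[...,2]<zhi)&(d>0)).astype(np.uint8)
    k,l,st,ce=cv2.connectedComponentsWithStats(m); out=[]
    for i in range(1,k):
        if st[i,4]<300: continue
        q=W[l==i]; (x,y),r=cv2.minEnclosingCircle(q[:,:2].astype(np.float32)); out.append((np.round([x,y,r,np.median(q[:,2])],4),np.round(ce[i]),p[l==i].mean(0).round()))
    return out
def snap(env,n,name):
    m=env.camera_model(n); p,d=env.get_image(n)
    np.savez(f"pics/{name}.npz",p=p,d=d,T=m["T"],f=240/np.tan(np.radians(m["fovy"]/2)),c=(m["cx"],m["cy"])); cv2.imwrite(f"pics/{name}.png",p[:,:,::-1])
E
python3 - <<'E'
from rig import env
from h import *
s=env.observe(); print(s["time_s"],s["position"],s["tool_rot"].round(3) if hasattr(s["tool_rot"],"round") else s["tool_rot"],s["ft_force"])
snap(env,"wrist","w1")
for o in top("w1",None,.062,.078): print(*o)
E
```

```text
0.1 [0.19404674 0.51437567 0.24976296] [[-0.936  0.353 -0.001]
 [ 0.353  0.936 -0.001]
 [ 0.    -0.001 -1.   ]] [0.15952974 0.52508506 0.51112687]
```

All five keys are required in every row.

>>> {"method": "servo_tool", "body": {"steps": [{"tx": 2.7, "ty": -1.4, "tz": 0, "yaw": 2.55, "claw": 8.5}, {"tx": 2.7, "ty": -1.4, "tz": 0, "yaw": 2.55, "claw": 8.5}, {"tx": 2.7, "ty": -1.4, "tz": 0, "yaw": 2.55, "claw": 8.5}, {"tx": 2.7, "ty": -1.4, "tz": 0, "yaw": 2.55, "claw": 8.5}, {"tx": 2.7, "ty": -1.4, "tz": 0, "yaw": 2.55, "claw": 8.5}, {"tx": 2.7, "ty": -1.4, "tz": 0, "yaw": 2.55, "claw": 8.5}, {"tx": 2.7, "ty": -1.4, "tz": 0, "yaw": 2.55, "claw": 8.5}, {"tx": 2.7, "ty": -1.4, "tz": 0, "yaw": 2.55, "claw": 8.5}, {"tx": 2.7, "ty": -1.4, "tz": 0, "yaw": 2.55, "claw": 8.5}, {"tx": 2.7, "ty": -1.4, "tz": 0, "yaw": 2.55, "claw": 8.5}, {"tx": 2.7, "ty": -1.4, "tz": 0, "yaw": 2.55, "claw": 8.5}, {"tx": 2.7, "ty": -1.4, "tz": 0, "yaw": 2.55, "claw": 8.5}, {"tx": 0.5, "ty": -0.8, "tz": 0, "yaw": 0.1, "claw": 8.5}, {"tx": 0, "ty": 0, "tz": 0, "yaw": 0, "claw": 8.5}, {"tx": 0, "ty": 0, "tz": 0, "yaw": 0, "claw": 8.5}, {"tx": 0, "ty": 0, "tz": 0, "yaw": 0, "claw": 8.5}], "newtons": 40}}

```text
time_s: 1.75
position: [0.5222, 0.3394, 0.2506]
tool_rot: [[-0.985, -0.175, -0.0], [-0.175, 0.985, 0.0], [0.0, 0.0, -1.0]]
ft_force: [0.3, -0.1, -1.0]
grip_width: 0.0851
gripper_force: 0.0
```

```bash
python3 - <<'E'
from rig import env
from h import *
s=env.observe(); print(s["time_s"],s["position"],np.round(s["tool_rot"],3).tolist(),s["ft_force"],s["q"])
snap(env,"wrist","w2")
for o in top("w2",None,.062,.078): print(*o)
E
```

```text
1.75 [0.52215309 0.33935968 0.25056308] [[-0.985, -0.175, -0.0], [-0.175, 0.985, 0.0], [0.0, 0.0, -1.0]] [ 0.29676626 -0.08779207 -0.98021887] [ 2.21399977e+01  2.92839231e+01  6.17805272e+01  1.27142006e-02
  8.89342421e+01 -7.79448499e+01]
[0.4842 0.1848 0.0285 0.071 ] [113. 130.] [ 32. 132. 128.]
[0.5227 0.3391 0.0283 0.071 ] [318. 220.] [130. 134. 132.]
[0.5705 0.424  0.0286 0.0709] [412. 296.] [ 99.  50. 124.]
[0.6907 0.2839 0.0321 0.0673] [223. 384.] [100.  61.  22.]
```

The wrist view puts tin 2 at (0.5227, 0.3391), and the TCP is already centred on it. I'll descend and grip.

>>> {"method": "servo_tool", "body": {"steps": [{"tx": 0, "ty": 0, "tz": -4, "yaw": 0, "claw": 8.5}, {"tx": 0, "ty": 0, "tz": -4, "yaw": 0, "claw": 8.5}, {"tx": 0, "ty": 0, "tz": -3, "yaw": 0, "claw": 8.5}, {"tx": 0, "ty": 0, "tz": -3, "yaw": 0, "claw": 8.5}, {"tx": 0, "ty": 0, "tz": -2.5, "yaw": 0, "claw": 8.5}, {"tx": 0, "ty": 0, "tz": -2, "yaw": 0, "claw": 8.5}, {"tx": 0, "ty": 0, "tz": -1.5, "yaw": 0, "claw": 8.5}, {"tx": 0, "ty": 0, "tz": -0.5, "yaw": 0, "claw": 8.5}, {"tx": 0, "ty": 0, "tz": 0, "yaw": 0, "claw": 8.5}, {"tx": 0, "ty": 0, "tz": 0, "yaw": 0, "claw": 8.5}, {"tx": 0, "ty": 0, "tz": 0, "yaw": 0, "claw": 4.5}, {"tx": 0, "ty": 0, "tz": 0, "yaw": 0, "claw": 4.5}, {"tx": 0, "ty": 0, "tz": 0, "yaw": 0, "claw": 4.5}, {"tx": 0, "ty": 0, "tz": 0, "yaw": 0, "claw": 4.5}, {"tx": 0, "ty": 0, "tz": 0, "yaw": 0, "claw": 4.5}, {"tx": 0, "ty": 0, "tz": 0, "yaw": 0, "claw": 4.5}, {"tx": 0, "ty": 0, "tz": 0, "yaw": 0, "claw": 4.5}, {"tx": 0, "ty": 0, "tz": 0, "yaw": 0, "claw": 4.5}], "newtons": 50}}

```text
time_s: 3.6
position: [0.5235, 0.3387, 0.0464]
tool_rot: [[-0.985, -0.174, 0.001], [-0.174, 0.985, 0.001], [-0.002, 0.0, -1.0]]
ft_force: [-1.2, -0.1, 6.2]
grip_width: 0.0557
gripper_force: 53.0
```

>>> {"method": "servo_tool", "body": {"steps": [{"tx": 0, "ty": 0, "tz": 0.5, "yaw": 0, "claw": 4.5}, {"tx": 0, "ty": 0, "tz": 1, "yaw": 0, "claw": 4.5}, {"tx": 0, "ty": 0, "tz": 1, "yaw": 0, "claw": 4.5}, {"tx": 0, "ty": 0, "tz": 0.5, "yaw": 0, "claw": 4.5}, {"tx": 0, "ty": 0, "tz": 0, "yaw": 0, "claw": 4.5}, {"tx": 0, "ty": 0, "tz": 0, "yaw": 0, "claw": 4.5}, {"tx": 0, "ty": 0, "tz": 0, "yaw": 0, "claw": 4.5}, {"tx": 0, "ty": 0, "tz": 0, "yaw": 0, "claw": 4.5}, {"tx": 0, "ty": 0, "tz": 0, "yaw": 0, "claw": 4.5}]}}

```text
time_s: 4.5
position: [0.5231, 0.3385, 0.075]
tool_rot: [[-0.985, -0.174, -0.0], [-0.174, 0.985, -0.0], [0.0, -0.0, -1.0]]
ft_force: [-0.2, 0.3, -1.7]
grip_width: 0.0555
gripper_force: 53.3
```

>>> {"method": "servo_tool", "body": {"steps": [{"tx": 0, "ty": 0, "tz": 0, "yaw": 0, "claw": 4.5}, {"tx": 0, "ty": 0, "tz": 0, "yaw": 0, "claw": 4.5}]}}

```text
time_s: 4.7
position: [0.5231, 0.3386, 0.0752]
tool_rot: [[-0.985, -0.174, -0.0], [-0.174, 0.985, -0.0], [0.0, 0.0, -1.0]]
ft_force: [0.1, -0.6, -1.5]
grip_width: 0.0553
gripper_force: 53.3
```

The pull is about 1.5–2 N, so tin 2 feels like the light one. I'll put it back and weigh tin 1.

>>> {"method": "servo_tool", "body": {"steps": [{"tx": 0, "ty": 0, "tz": -1, "yaw": 0, "claw": 4.5}, {"tx": 0, "ty": 0, "tz": -1, "yaw": 0, "claw": 4.5}, {"tx": 0, "ty": 0, "tz": -0.5, "yaw": 0, "claw": 4.5}, {"tx": 0, "ty": 0, "tz": -0.3, "yaw": 0, "claw": 4.5}, {"tx": 0, "ty": 0, "tz": -0.1, "yaw": 0, "claw": 4.5}, {"tx": 0, "ty": 0, "tz": 0, "yaw": 0, "claw": 4.5}, {"tx": 0, "ty": 0, "tz": 0, "yaw": 0, "claw": 4.5}, {"tx": 0, "ty": 0, "tz": 0, "yaw": 0, "claw": 8.5}, {"tx": 0, "ty": 0, "tz": 0, "yaw": 0, "claw": 8.5}, {"tx": 0, "ty": 0, "tz": 0, "yaw": 0, "claw": 8.5}, {"tx": 0, "ty": 0, "tz": 0, "yaw": 0, "claw": 8.5}, {"tx": 0, "ty": 0, "tz": 0, "yaw": 0, "claw": 8.5}, {"tx": 0, "ty": 0, "tz": 0, "yaw": 0, "claw": 8.5}, {"tx": 0, "ty": 0, "tz": 2, "yaw": 0, "claw": 8.5}, {"tx": 0, "ty": 0, "tz": 3, "yaw": 0, "claw": 8.5}, {"tx": 0, "ty": 0, "tz": 4, "yaw": 0, "claw": 8.5}, {"tx": 0, "ty": 0, "tz": 4, "yaw": 0, "claw": 8.5}, {"tx": 0, "ty": 0, "tz": 4, "yaw": 0, "claw": 8.5}]}}

```text
time_s: 6.5
position: [0.5229, 0.3385, 0.218]
tool_rot: [[-0.985, -0.174, -0.0], [-0.174, 0.985, -0.0], [0.0, -0.0, -1.0]]
ft_force: [0.4, -0.1, 0.3]
grip_width: 0.0851
gripper_force: 0.0
```

>>> {"method": "servo_tool", "body": {"steps": [{"tx": -0.4, "ty": -2.6, "tz": 0.3, "yaw": 0, "claw": 8.5}, {"tx": -0.4, "ty": -2.6, "tz": 0, "yaw": 0, "claw": 8.5}, {"tx": -0.4, "ty": -2.6, "tz": 0, "yaw": 0, "claw": 8.5}, {"tx": -0.4, "ty": -2.6, "tz": 0, "yaw": 0, "claw": 8.5}, {"tx": -0.4, "ty": -2.6, "tz": 0, "yaw": 0, "claw": 8.5}, {"tx": -0.4, "ty": -2.6, "tz": 0, "yaw": 0, "claw": 8.5}, {"tx": -0.4, "ty": -2.6, "tz": 0, "yaw": 0, "claw": 8.5}, {"tx": -0.4, "ty": -2.6, "tz": 0, "yaw": 0, "claw": 8.5}, {"tx": -0.4, "ty": -2.6, "tz": 0, "yaw": 0, "claw": 8.5}, {"tx": 0, "ty": -2.6, "tz": 0, "yaw": 0, "claw": 8.5}, {"tx": 0, "ty": 0, "tz": 0, "yaw": 0, "claw": 8.5}, {"tx": 0, "ty": 0, "tz": 0, "yaw": 0, "claw": 8.5}, {"tx": 0, "ty": 0, "tz": 0, "yaw": 0, "claw": 8.5}]}}

```text
time_s: 7.8
position: [0.4871, 0.0793, 0.2193]
tool_rot: [[-0.985, -0.175, 0.0], [-0.175, 0.985, 0.0], [-0.0, 0.0, -1.0]]
ft_force: [-0.3, 0.2, 0.6]
grip_width: 0.0848
gripper_force: 0.0
```

```bash
python3 - <<'E'
from rig import env
from h import *
s=env.observe(); print(s["time_s"],s["position"],s["ft_force"],s["q"])
snap(env,"wrist","w3")
for o in top("w3",None,.062,.078): print(*o)
E
```

```text
7.8 [0.48712755 0.07927775 0.2193469 ] [-0.31674696  0.23906471  0.58216505] [-4.53570257e+00  1.77044246e+01  8.61337571e+01  1.27823647e-02
  7.61583252e+01 -1.04602572e+02]
[ 0.4787 -0.0831  0.0631  0.0703] [ 74. 168.] [71. 60. 40.]
[0.4861 0.0777 0.0282 0.071 ] [316. 227.] [126. 131. 129.]
[0.4841 0.1839 0.0284 0.0709] [468. 250.] [ 26. 128. 124.]
[ 0.5398 -0.1136  0.0239  0.0702] [ 28. 256.] [113.  97.  67.]
[0.573  0.003  0.0284 0.0709] [202. 319.] [ 30. 123. 119.]
[0.5264 0.3258 0.0239 0.0701] [630. 337.] [100. 105. 105.]
```

>>> {"method": "servo_tool", "body": {"steps": [{"tx": -0.1, "ty": -0.15, "tz": -3, "yaw": 0, "claw": 8.5}, {"tx": 0, "ty": 0, "tz": -3, "yaw": 0, "claw": 8.5}, {"tx": 0, "ty": 0, "tz": -3, "yaw": 0, "claw": 8.5}, {"tx": 0, "ty": 0, "tz": -3, "yaw": 0, "claw": 8.5}, {"tx": 0, "ty": 0, "tz": -2.5, "yaw": 0, "claw": 8.5}, {"tx": 0, "ty": 0, "tz": -1.7, "yaw": 0, "claw": 8.5}, {"tx": 0, "ty": 0, "tz": -1, "yaw": 0, "claw": 8.5}, {"tx": 0, "ty": 0, "tz": 0, "yaw": 0, "claw": 8.5}, {"tx": 0, "ty": 0, "tz": 0, "yaw": 0, "claw": 8.5}, {"tx": 0, "ty": 0, "tz": 0, "yaw": 0, "claw": 4.5}, {"tx": 0, "ty": 0, "tz": 0, "yaw": 0, "claw": 4.5}, {"tx": 0, "ty": 0, "tz": 0, "yaw": 0, "claw": 4.5}, {"tx": 0, "ty": 0, "tz": 0, "yaw": 0, "claw": 4.5}, {"tx": 0, "ty": 0, "tz": 0, "yaw": 0, "claw": 4.5}, {"tx": 0, "ty": 0, "tz": 0, "yaw": 0, "claw": 4.5}, {"tx": 0, "ty": 0, "tz": 0, "yaw": 0, "claw": 4.5}, {"tx": 0, "ty": 0, "tz": 0, "yaw": 0, "claw": 4.5}], "newtons": 70}}

```text
time_s: 9.55
position: [0.4866, 0.077, 0.0484]
tool_rot: [[-0.985, -0.174, 0.002], [-0.174, 0.985, -0.0], [-0.002, -0.001, -1.0]]
ft_force: [-1.8, 0.1, 6.6]
grip_width: 0.0547
gripper_force: 73.1
```

>>> {"method": "servo_tool", "body": {"steps": [{"tx": 0, "ty": 0, "tz": 0.5, "yaw": 0, "claw": 4.5}, {"tx": 0, "ty": 0, "tz": 1, "yaw": 0, "claw": 4.5}, {"tx": 0, "ty": 0, "tz": 1, "yaw": 0, "claw": 4.5}, {"tx": 0, "ty": 0, "tz": 0.5, "yaw": 0, "claw": 4.5}, {"tx": 0, "ty": 0, "tz": 0, "yaw": 0, "claw": 4.5}, {"tx": 0, "ty": 0, "tz": 0, "yaw": 0, "claw": 4.5}, {"tx": 0, "ty": 0, "tz": 0, "yaw": 0, "claw": 4.5}, {"tx": 0, "ty": 0, "tz": 0, "yaw": 0, "claw": 4.5}, {"tx": 0, "ty": 0, "tz": 0, "yaw": 0, "claw": 4.5}, {"tx": 0, "ty": 0, "tz": 0, "yaw": 0, "claw": 4.5}]}}

```text
time_s: 10.55
position: [0.4861, 0.0771, 0.0772]
tool_rot: [[-0.985, -0.174, -0.0], [-0.174, 0.985, 0.0], [0.0, 0.0, -1.0]]
ft_force: [-0.3, 0.7, -7.3]
grip_width: 0.0544
gripper_force: 75.3
```

Tin 1 pulls 7.3 N, so it is the heavy one. I'll carry it over the crate and refine the crate's centre there.

>>> {"method": "servo_tool", "body": {"steps": [{"tx": 0, "ty": 0, "tz": 2, "yaw": 0, "claw": 4.5}, {"tx": 0, "ty": 0, "tz": 3, "yaw": 0, "claw": 4.5}, {"tx": 0, "ty": 0, "tz": 3, "yaw": 0, "claw": 4.5}, {"tx": 0, "ty": 0, "tz": 2, "yaw": 0, "claw": 4.5}, {"tx": 0, "ty": -1, "tz": 0, "yaw": 0, "claw": 4.5}, {"tx": 0.1, "ty": -2, "tz": 0, "yaw": 0, "claw": 4.5}, {"tx": 0.1, "ty": -3, "tz": 0, "yaw": 0, "claw": 4.5}, {"tx": 0.1, "ty": -3, "tz": 0, "yaw": 0, "claw": 4.5}, {"tx": 0.1, "ty": -3, "tz": 0, "yaw": 0, "claw": 4.5}, {"tx": 0.1, "ty": -3, "tz": 0, "yaw": 0, "claw": 4.5}, {"tx": 0.1, "ty": -3, "tz": 0, "yaw": 0, "claw": 4.5}, {"tx": 0.1, "ty": -3, "tz": 0, "yaw": 0, "claw": 4.5}, {"tx": 0, "ty": -2, "tz": 0, "yaw": 0, "claw": 4.5}, {"tx": 0, "ty": -1, "tz": 0, "yaw": 0, "claw": 4.5}, {"tx": 0, "ty": -0.3, "tz": 0, "yaw": 0, "claw": 4.5}, {"tx": 0, "ty": 0, "tz": 0, "yaw": 0, "claw": 4.5}, {"tx": 0, "ty": 0, "tz": 0, "yaw": 0, "claw": 4.5}, {"tx": 0, "ty": 0, "tz": 0, "yaw": 0, "claw": 4.5}]}}

```text
time_s: 12.35
position: [0.4931, -0.1651, 0.1773]
tool_rot: [[-0.985, -0.175, -0.0], [-0.175, 0.985, 0.0], [0.0, 0.0, -1.0]]
ft_force: [-0.4, 0.2, -7.4]
grip_width: 0.0547
gripper_force: 77.2
```

```bash
python3 - <<'E'
from rig import env
from h import *
s=env.observe(); print(s["time_s"],s["position"],s["ft_force"])
snap(env,"wrist","w4"); snap(env,"side","s4")
p,d,T,f,c=load("w4"); W=cloud(d,T,f,c)
m=(W[...,2]>.082)&(W[...,2]<.096)&(np.hypot(W[...,0]-.493,W[...,1]+.166)<.12)
print(cv2.minAreaRect((W[m][:,:2]*1000).astype(np.float32)),m.sum())
E
```

```text
12.35 [ 0.4931229  -0.16506385  0.1772983 ] [-0.44066661  0.24304268 -7.39888396]
((488.22283935546875, -165.2598876953125), (116.59209442138672, 167.05931091308594), 9.939193725585938) 13701
```

View pics/w4.png

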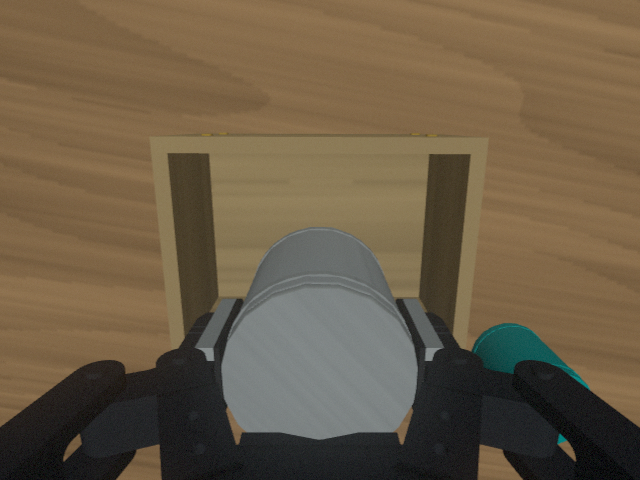

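View pics/s4.png

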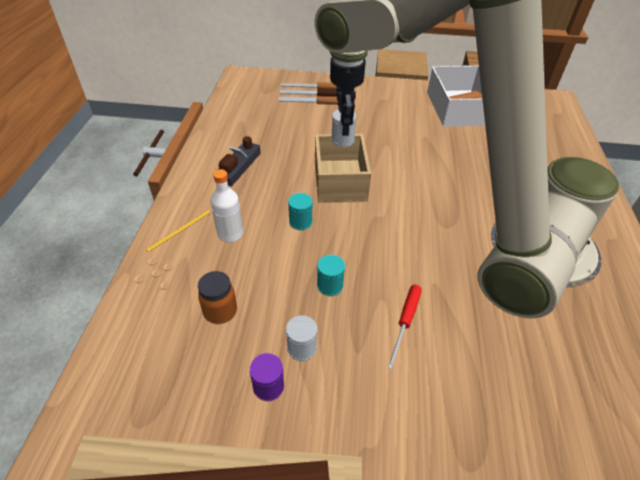

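The wrist view shows the tin centred between the crate's side walls at columns 160–475, and the side view shows it above the crate at (343,130). The crate centre comes out at about (0.493, -0.165), so I can lower it now.

>>> {"method": "servo_tool", "body": {"steps": [{"tx": 0, "ty": 0, "tz": -1.5, "yaw": 0, "claw": 4.5}, {"tx": 0, "ty": 0, "tz": -2.5, "yaw": 0, "claw": 4.5}, {"tx": 0, "ty": 0, "tz": -2.5, "yaw": 0, "claw": 4.5}, {"tx": 0, "ty": 0, "tz": -2, "yaw": 0, "claw": 4.5}, {"tx": 0, "ty": 0, "tz": -1.5, "yaw": 0, "claw": 4.5}, {"tx": 0, "ty": 0, "tz": -1, "yaw": 0, "claw": 4.5}, {"tx": 0, "ty": 0, "tz": -0.4, "yaw": 0, "claw": 4.5}, {"tx": 0, "ty": 0, "tz": -0.1, "yaw": 0, "claw": 4.5}, {"tx": 0, "ty": 0, "tz": 0, "yaw": 0, "claw": 4.5}, {"tx": 0, "ty": 0, "tz": 0, "yaw": 0, "claw": 4.5}, {"tx": 0, "ty": 0, "tz": 0, "yaw": 0, "claw": 4.5}]}}

```text
time_s: 13.55
position: [0.4934, -0.166, 0.0628]
tool_rot: [[-0.985, -0.174, 0.001], [-0.174, 0.985, -0.001], [-0.001, -0.001, -1.0]]
ft_force: [0.6, 1.0, -6.0]
grip_width: 0.0548
gripper_force: 77.1
```

>>> {"method": "servo_tool", "body": {"steps": [{"tx": 0, "ty": 0, "tz": -0.1, "yaw": 0, "claw": 4.5}, {"tx": 0, "ty": 0, "tz": -0.1, "yaw": 0, "claw": 4.5}, {"tx": 0, "ty": 0, "tz": 0, "yaw": 0, "claw": 4.5}, {"tx": 0, "ty": 0, "tz": 0, "yaw": 0, "claw": 4.5}]}}

```text
time_s: 13.95
position: [0.4931, -0.1659, 0.0603]
tool_rot: [[-0.985, -0.174, -0.0], [-0.174, 0.985, 0.0], [0.0, 0.0, -1.0]]
ft_force: [-0.3, 0.2, -7.0]
grip_width: 0.0545
gripper_force: 77.1
```

>>> {"method": "servo_tool", "body": {"steps": [{"tx": 0, "ty": 0, "tz": -0.1, "yaw": 0, "claw": 4.5}, {"tx": 0, "ty": 0, "tz": -0.1, "yaw": 0, "claw": 4.5}, {"tx": 0, "ty": 0, "tz": 0, "yaw": 0, "claw": 4.5}, {"tx": 0, "ty": 0, "tz": 0, "yaw": 0, "claw": 4.5}, {"tx": 0, "ty": 0, "tz": 0, "yaw": 0, "claw": 4.5}]}}

```text
time_s: 14.45
position: [0.4932, -0.166, 0.0585]
tool_rot: [[-0.985, -0.174, 0.0], [-0.174, 0.985, -0.0], [-0.0, -0.0, -1.0]]
ft_force: [-1.4, -0.5, -1.9]
grip_width: 0.0543
gripper_force: 77.3
```

Contact: the load is now on the floor. One more small step, then release and retreat.

>>> {"method": "servo_tool", "body": {"steps": [{"tx": 0, "ty": 0, "tz": -0.05, "yaw": 0, "claw": 4.5}, {"tx": 0, "ty": 0, "tz": 0, "yaw": 0, "claw": 4.5}, {"tx": 0, "ty": 0, "tz": 0, "yaw": 0, "claw": 8.5}, {"tx": 0, "ty": 0, "tz": 0, "yaw": 0, "claw": 8.5}, {"tx": 0, "ty": 0, "tz": 0, "yaw": 0, "claw": 8.5}, {"tx": 0, "ty": 0, "tz": 0, "yaw": 0, "claw": 8.5}, {"tx": 0, "ty": 0, "tz": 0, "yaw": 0, "claw": 8.5}, {"tx": 0, "ty": 0, "tz": 0, "yaw": 0, "claw": 8.5}, {"tx": 0, "ty": 0, "tz": 1, "yaw": 0, "claw": 8.5}, {"tx": 0, "ty": 0, "tz": 2, "yaw": 0, "claw": 8.5}, {"tx": 0, "ty": 0, "tz": 3, "yaw": 0, "claw": 8.5}, {"tx": 0, "ty": 0, "tz": 3, "yaw": 0, "claw": 8.5}, {"tx": 0, "ty": 0, "tz": 3, "yaw": 0, "claw": 8.5}, {"tx": 0, "ty": 0, "tz": 3, "yaw": 0, "claw": 8.5}, {"tx": 0, "ty": 0, "tz": 2, "yaw": 0, "claw": 8.5}, {"tx": 0, "ty": 0, "tz": 0, "yaw": 0, "claw": 8.5}, {"tx": 0, "ty": 0, "tz": 0, "yaw": 0, "claw": 8.5}, {"tx": 0, "ty": 0, "tz": 0, "yaw": 0, "claw": 8.5}]}}

```text
time_s: 16.25
position: [0.4927, -0.1657, 0.2269]
tool_rot: [[-0.985, -0.174, -0.002], [-0.174, 0.985, 0.001], [0.001, 0.001, -1.0]]
ft_force: [0.5, 0.8, -0.1]
grip_width: 0.0851
gripper_force: 0.0
```

```bash
python3 - <<'E'
from rig import env
from h import *
s=env.observe(); print(s["time_s"],s["position"],s["ft_force"])
snap(env,"wrist","w5"); snap(env,"side","s5")
for o in top("w5",None,.074,.083): print("bottom tin top",*o)
for o in top("s5",None,.062,.074): print(*o)
E
```

```text
16.25 [ 0.49271527 -0.16566882  0.22692523] [ 0.45638212  0.7639665  -0.08333061]
bottom tin top [ 0.4937 -0.1643  0.0931  0.0786] [320. 267.] [91. 78. 54.]
bottom tin top [ 0.4933 -0.165   0.0282  0.081 ] [319. 231.] [127. 132. 130.]
[ 0.1604 -1.1352  0.1791  0.0642] [453.  22.] [144.  98.  64.]
[0.5743 0.004  0.029  0.0695] [300. 202.] [ 52. 173. 172.]
[0.4845 0.1849 0.0289 0.0696] [331. 266.] [ 52. 176. 176.]
[0.5236 0.34   0.0289 0.0696] [301. 330.] [185. 190. 194.]
[0.5711 0.4241 0.029  0.0695] [266. 369.] [129.  61. 174.]
```

The heavy tin stands at (0.4933, -0.165) with its top at 0.080. Tin 2 is still at about (0.523, 0.339), so I'll go back for it.

>>> {"method": "servo_tool", "body": {"steps": [{"tx": 0.2, "ty": 3, "tz": 0, "yaw": 0, "claw": 8.5}, {"tx": 0.2, "ty": 3, "tz": 0, "yaw": 0, "claw": 8.5}, {"tx": 0.2, "ty": 3, "tz": 0, "yaw": 0, "claw": 8.5}, {"tx": 0.2, "ty": 3, "tz": 0, "yaw": 0, "claw": 8.5}, {"tx": 0.2, "ty": 3, "tz": 0, "yaw": 0, "claw": 8.5}, {"tx": 0.2, "ty": 3, "tz": 0, "yaw": 0, "claw": 8.5}, {"tx": 0.2, "ty": 3, "tz": 0, "yaw": 0, "claw": 8.5}, {"tx": 0.2, "ty": 3, "tz": 0, "yaw": 0, "claw": 8.5}, {"tx": 0.2, "ty": 3, "tz": 0, "yaw": 0, "claw": 8.5}, {"tx": 0.2, "ty": 3, "tz": 0, "yaw": 0, "claw": 8.5}, {"tx": 0.2, "ty": 3, "tz": 0, "yaw": 0, "claw": 8.5}, {"tx": 0.2, "ty": 3, "tz": 0, "yaw": 0, "claw": 8.5}, {"tx": 0.2, "ty": 3, "tz": 0, "yaw": 0, "claw": 8.5}, {"tx": 0.2, "ty": 3, "tz": 0, "yaw": 0, "claw": 8.5}, {"tx": 0.2, "ty": 3, "tz": 0, "yaw": 0, "claw": 8.5}, {"tx": 0, "ty": 3, "tz": 0, "yaw": 0, "claw": 8.5}, {"tx": 0, "ty": 2.4, "tz": 0, "yaw": 0, "claw": 8.5}, {"tx": 0, "ty": 0, "tz": 0, "yaw": 0, "claw": 8.5}, {"tx": 0, "ty": 0, "tz": 0, "yaw": 0, "claw": 8.5}, {"tx": 0, "ty": 0, "tz": 0, "yaw": 0, "claw": 8.5}]}}

```text
time_s: 18.35
position: [0.5232, 0.3372, 0.2275]
tool_rot: [[-0.985, -0.173, -0.001], [-0.173, 0.985, -0.001], [0.001, -0.0, -1.0]]
ft_force: [-0.3, -0.3, -0.1]
grip_width: 0.0851
gripper_force: 0.0
```

```bash
python3 - <<'E'
from rig import env
from h import *
s=env.observe(); print(s["time_s"],s["position"],s["ft_force"])
snap(env,"wrist","w6")
for o in top("w6",None,.062,.078): print(*o)
E
```

```text
18.35 [0.52321717 0.33720492 0.2274754 ] [-0.25195403 -0.30911955 -0.07079596]
[0.4846 0.1845 0.0287 0.071 ] [100. 130.] [ 32. 132. 128.]
[0.5226 0.3395 0.0283 0.071 ] [321. 226.] [130. 134. 132.]
[0.5706 0.4238 0.0285 0.0709] [420. 307.] [ 97.  49. 123.]
[0.6879 0.2822 0.0308 0.0674] [218. 400.] [99. 60. 21.]
```

>>> {"method": "servo_tool", "body": {"steps": [{"tx": 0, "ty": 0.15, "tz": -3, "yaw": 0, "claw": 8.5}, {"tx": 0, "ty": 0, "tz": -3, "yaw": 0, "claw": 8.5}, {"tx": 0, "ty": 0, "tz": -3, "yaw": 0, "claw": 8.5}, {"tx": 0, "ty": 0, "tz": -3, "yaw": 0, "claw": 8.5}, {"tx": 0, "ty": 0, "tz": -3, "yaw": 0, "claw": 8.5}, {"tx": 0, "ty": 0, "tz": -2, "yaw": 0, "claw": 8.5}, {"tx": 0, "ty": 0, "tz": -1, "yaw": 0, "claw": 8.5}, {"tx": 0, "ty": 0, "tz": 0, "yaw": 0, "claw": 8.5}, {"tx": 0, "ty": 0, "tz": 0, "yaw": 0, "claw": 8.5}, {"tx": 0, "ty": 0, "tz": 0, "yaw": 0, "claw": 4.5}, {"tx": 0, "ty": 0, "tz": 0, "yaw": 0, "claw": 4.5}, {"tx": 0, "ty": 0, "tz": 0, "yaw": 0, "claw": 4.5}, {"tx": 0, "ty": 0, "tz": 0, "yaw": 0, "claw": 4.5}, {"tx": 0, "ty": 0, "tz": 0, "yaw": 0, "claw": 4.5}, {"tx": 0, "ty": 0, "tz": 0, "yaw": 0, "claw": 4.5}, {"tx": 0, "ty": 0, "tz": 0, "yaw": 0, "claw": 4.5}, {"tx": 0, "ty": 0, "tz": 0, "yaw": 0, "claw": 4.5}], "newtons": 50}}

```text
time_s: 20.1
position: [0.5236, 0.3397, 0.0492]
tool_rot: [[-0.985, -0.174, 0.002], [-0.174, 0.985, 0.001], [-0.002, 0.0, -1.0]]
ft_force: [-1.2, -0.9, 5.8]
grip_width: 0.0551
gripper_force: 53.2
```

>>> {"method": "servo_tool", "body": {"steps": [{"tx": 0, "ty": 0, "tz": 0.5, "yaw": 0, "claw": 4.5}, {"tx": 0, "ty": 0, "tz": 1.5, "yaw": 0, "claw": 4.5}, {"tx": 0, "ty": 0, "tz": 3, "yaw": 0, "claw": 4.5}, {"tx": 0, "ty": 0, "tz": 3, "yaw": 0, "claw": 4.5}, {"tx": 0, "ty": 0, "tz": 3, "yaw": 0, "claw": 4.5}, {"tx": 0, "ty": 0, "tz": 3, "yaw": 0, "claw": 4.5}, {"tx": 0, "ty": 0, "tz": 1, "yaw": 0, "claw": 4.5}, {"tx": 0, "ty": 0, "tz": 0, "yaw": 0, "claw": 4.5}, {"tx": 0, "ty": 0, "tz": 0, "yaw": 0, "claw": 4.5}, {"tx": 0, "ty": 0, "tz": 0, "yaw": 0, "claw": 4.5}]}}

```text
time_s: 21.1
position: [0.5226, 0.3393, 0.1959]
tool_rot: [[-0.985, -0.174, -0.003], [-0.174, 0.985, -0.001], [0.003, -0.001, -1.0]]
ft_force: [-0.8, 0.0, -2.4]
grip_width: 0.0552
gripper_force: 53.7
```

>>> {"method": "servo_tool", "body": {"steps": [{"tx": 0, "ty": -1.5, "tz": 0, "yaw": 0, "claw": 4.5}, {"tx": -0.2, "ty": -3, "tz": 0, "yaw": 0, "claw": 4.5}, {"tx": -0.2, "ty": -3, "tz": 0, "yaw": 0, "claw": 4.5}, {"tx": -0.2, "ty": -3, "tz": 0, "yaw": 0, "claw": 4.5}, {"tx": -0.2, "ty": -3, "tz": 0, "yaw": 0, "claw": 4.5}, {"tx": -0.2, "ty": -3, "tz": 0, "yaw": 0, "claw": 4.5}, {"tx": -0.2, "ty": -3, "tz": 0, "yaw": 0, "claw": 4.5}, {"tx": -0.2, "ty": -3, "tz": 0, "yaw": 0, "claw": 4.5}, {"tx": -0.2, "ty": -3, "tz": 0, "yaw": 0, "claw": 4.5}, {"tx": -0.2, "ty": -3, "tz": 0, "yaw": 0, "claw": 4.5}, {"tx": -0.2, "ty": -3, "tz": 0, "yaw": 0, "claw": 4.5}, {"tx": -0.2, "ty": -3, "tz": 0, "yaw": 0, "claw": 4.5}, {"tx": -0.2, "ty": -3, "tz": 0, "yaw": 0, "claw": 4.5}, {"tx": -0.2, "ty": -3, "tz": 0, "yaw": 0, "claw": 4.5}, {"tx": -0.2, "ty": -3, "tz": 0, "yaw": 0, "claw": 4.5}, {"tx": -0.1, "ty": -3, "tz": 0, "yaw": 0, "claw": 4.5}, {"tx": 0, "ty": -2.5, "tz": 0, "yaw": 0, "claw": 4.5}, {"tx": 0, "ty": -1.4, "tz": 0, "yaw": 0, "claw": 4.5}, {"tx": 0, "ty": 0, "tz": 0, "yaw": 0, "claw": 4.5}, {"tx": 0, "ty": 0, "tz": 0, "yaw": 0, "claw": 4.5}]}}

```text
time_s: 23.1
position: [0.4938, -0.1639, 0.1975]
tool_rot: [[-0.985, -0.174, -0.001], [-0.174, 0.985, 0.001], [0.001, 0.001, -1.0]]
ft_force: [0.6, 0.5, -2.7]
grip_width: 0.055
gripper_force: 53.9
```

>>> {"method": "servo_tool", "body": {"steps": [{"tx": 0, "ty": 0, "tz": 0, "yaw": 0, "claw": 4.5}, {"tx": 0, "ty": 0, "tz": 0, "yaw": 0, "claw": 4.5}, {"tx": 0, "ty": 0, "tz": 0, "yaw": 0, "claw": 4.5}]}}

```text
time_s: 23.4
position: [0.4942, -0.1638, 0.1979]
tool_rot: [[-0.985, -0.175, 0.0], [-0.175, 0.985, 0.0], [-0.0, 0.0, -1.0]]
ft_force: [-0.5, -0.2, -2.5]
grip_width: 0.0549
gripper_force: 53.9
```

```bash
python3 - <<'E'
from rig import env
from h import *
s=env.observe(); print(s["time_s"],s["position"],s["ft_force"])
snap(env,"wrist","w7")
p,d,T,f,c=load("w7"); W=cloud(d,T,f,c)
g=(np.ptp(p.astype(int),axis=2)<14)&(p.mean(2)>95)&(d>0)
for z in range(0,26,1):
    pass
m=g&(np.hypot(W[...,0]-.493,W[...,1]+.165)<.05)
h,e=np.histogram(W[m][:,2],np.arange(0.05,.26,.01)); print(h)
zt=np.percentile(W[m][:,2],98); q=W[m&(W[...,2]>zt-.006)]; print(zt,cv2.minEnclosingCircle((q[:,:2]*1000).astype(np.float32)))
E
```

```text
23.4 [ 0.49420606 -0.16375723  0.19788601] [-0.5050246  -0.17947008 -2.46676534]
[  131    82   431  2072     0     0     0     0     0     0   574   602
   726   899  1405  1400 19965  7478     0     0]
0.22083926863287873 ((484.8714294433594, -164.474609375), 34.02756881713867)
```

View pics/w7.png

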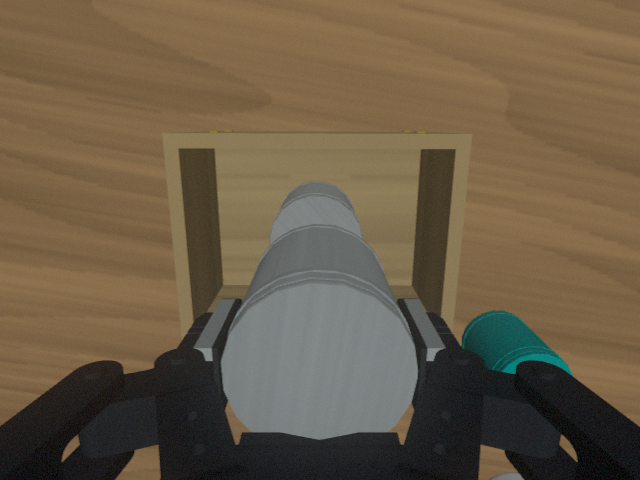

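The picture shows the held tin in line with the bottom tin, whose visible rear edge is at (316,185). I'll lower it gently.

>>> {"method": "servo_tool", "body": {"steps": [{"tx": -0.1, "ty": -0.1, "tz": -1, "yaw": 0, "claw": 4.5}, {"tx": 0, "ty": 0, "tz": -1.5, "yaw": 0, "claw": 4.5}, {"tx": 0, "ty": 0, "tz": -1.5, "yaw": 0, "claw": 4.5}, {"tx": 0, "ty": 0, "tz": -1, "yaw": 0, "claw": 4.5}, {"tx": 0, "ty": 0, "tz": -0.7, "yaw": 0, "claw": 4.5}, {"tx": 0, "ty": 0, "tz": -0.4, "yaw": 0, "claw": 4.5}, {"tx": 0, "ty": 0, "tz": -0.2, "yaw": 0, "claw": 4.5}, {"tx": 0, "ty": 0, "tz": 0, "yaw": 0, "claw": 4.5}, {"tx": 0, "ty": 0, "tz": 0, "yaw": 0, "claw": 4.5}, {"tx": 0, "ty": 0, "tz": 0, "yaw": 0, "claw": 4.5}, {"tx": 0, "ty": 0, "tz": 0, "yaw": 0, "claw": 4.5}]}}

```text
time_s: 24.55
position: [0.4932, -0.1655, 0.1351]
tool_rot: [[-0.985, -0.174, 0.0], [-0.174, 0.985, -0.0], [-0.0, -0.0, -1.0]]
ft_force: [1.1, 0.3, -3.0]
grip_width: 0.0556
gripper_force: 53.9
```

>>> {"method": "servo_tool", "body": {"steps": [{"tx": 0, "ty": 0, "tz": -0.1, "yaw": 0, "claw": 4.5}, {"tx": 0, "ty": 0, "tz": -0.1, "yaw": 0, "claw": 4.5}, {"tx": 0, "ty": 0, "tz": 0, "yaw": 0, "claw": 4.5}, {"tx": 0, "ty": 0, "tz": 0, "yaw": 0, "claw": 4.5}, {"tx": 0, "ty": 0, "tz": 0, "yaw": 0, "claw": 4.5}]}}

```text
time_s: 25.05
position: [0.4932, -0.1654, 0.1328]
tool_rot: [[-0.985, -0.174, -0.0], [-0.174, 0.985, -0.0], [0.0, -0.0, -1.0]]
ft_force: [0.4, 0.5, -2.2]
grip_width: 0.0551
gripper_force: 53.9
```

>>> {"method": "servo_tool", "body": {"steps": [{"tx": 0, "ty": 0, "tz": -0.1, "yaw": 0, "claw": 4.5}, {"tx": 0, "ty": 0, "tz": -0.1, "yaw": 0, "claw": 4.5}, {"tx": 0, "ty": 0, "tz": 0, "yaw": 0, "claw": 4.5}, {"tx": 0, "ty": 0, "tz": 0, "yaw": 0, "claw": 4.5}, {"tx": 0, "ty": 0, "tz": 0, "yaw": 0, "claw": 4.5}]}}

```text
time_s: 25.55
position: [0.4932, -0.1655, 0.1308]
tool_rot: [[-0.985, -0.174, 0.0], [-0.174, 0.985, -0.0], [-0.0, -0.0, -1.0]]
ft_force: [-0.4, -0.2, -2.2]
grip_width: 0.0553
gripper_force: 53.9
```

>>> {"method": "servo_tool", "body": {"steps": [{"tx": 0, "ty": 0, "tz": -0.1, "yaw": 0, "claw": 4.5}, {"tx": 0, "ty": 0, "tz": -0.05, "yaw": 0, "claw": 4.5}, {"tx": 0, "ty": 0, "tz": 0, "yaw": 0, "claw": 4.5}, {"tx": 0, "ty": 0, "tz": 0, "yaw": 0, "claw": 4.5}, {"tx": 0, "ty": 0, "tz": 0, "yaw": 0, "claw": 4.5}]}}

```text
time_s: 26.05
position: [0.4932, -0.1654, 0.1293]
tool_rot: [[-0.985, -0.174, 0.0], [-0.174, 0.985, -0.0], [-0.0, -0.0, -1.0]]
ft_force: [0.7, -0.1, -2.7]
grip_width: 0.0553
gripper_force: 54.0
```

>>> {"method": "servo_tool", "body": {"steps": [{"tx": 0, "ty": 0, "tz": -0.1, "yaw": 0, "claw": 4.5}, {"tx": 0, "ty": 0, "tz": 0, "yaw": 0, "claw": 4.5}, {"tx": 0, "ty": 0, "tz": 0, "yaw": 0, "claw": 4.5}, {"tx": 0, "ty": 0, "tz": 0, "yaw": 0, "claw": 4.5}]}}

```text
time_s: 26.45
position: [0.4932, -0.1654, 0.1292]
tool_rot: [[-0.985, -0.174, 0.001], [-0.174, 0.985, -0.001], [-0.001, -0.001, -1.0]]
ft_force: [-2.8, 1.6, 7.3]
grip_width: 0.0552
gripper_force: 54.6
```

Contact. I'll back off half a millimetre and release.

>>> {"method": "servo_tool", "body": {"steps": [{"tx": 0, "ty": 0, "tz": 0.06, "yaw": 0, "claw": 4.5}, {"tx": 0, "ty": 0, "tz": 0, "yaw": 0, "claw": 4.5}, {"tx": 0, "ty": 0, "tz": 0, "yaw": 0, "claw": 6.2}, {"tx": 0, "ty": 0, "tz": 0, "yaw": 0, "claw": 7}, {"tx": 0, "ty": 0, "tz": 0, "yaw": 0, "claw": 8.5}, {"tx": 0, "ty": 0, "tz": 0, "yaw": 0, "claw": 8.5}, {"tx": 0, "ty": 0, "tz": 0, "yaw": 0, "claw": 8.5}, {"tx": 0, "ty": 0, "tz": 0, "yaw": 0, "claw": 8.5}, {"tx": 0, "ty": 0, "tz": 0, "yaw": 0, "claw": 8.5}, {"tx": 0, "ty": 0, "tz": 1, "yaw": 0, "claw": 8.5}, {"tx": 0, "ty": 0, "tz": 2, "yaw": 0, "claw": 8.5}, {"tx": 0, "ty": 0, "tz": 3, "yaw": 0, "claw": 8.5}, {"tx": 0, "ty": 0, "tz": 3, "yaw": 0, "claw": 8.5}, {"tx": 0, "ty": 0, "tz": 3, "yaw": 0, "claw": 8.5}, {"tx": 0, "ty": 0, "tz": 2, "yaw": 0, "claw": 8.5}, {"tx": 0, "ty": 0, "tz": 0, "yaw": 0, "claw": 8.5}, {"tx": 0, "ty": 0, "tz": 0, "yaw": 0, "claw": 8.5}, {"tx": 0, "ty": 0, "tz": 0, "yaw": 0, "claw": 8.5}]}}

```text
time_s: 28.25
position: [0.4928, -0.1652, 0.268]
tool_rot: [[-0.985, -0.174, -0.002], [-0.174, 0.985, 0.001], [0.001, 0.001, -1.0]]
ft_force: [0.0, -0.8, -0.6]
grip_width: 0.0848
gripper_force: 0.0
```

```bash
python3 - <<'E'
from rig import env
from h import *
s=env.observe(); print(s["time_s"],s["position"],s["ft_force"])
snap(env,"wrist","w8"); snap(env,"side","s8"); snap(env,"scene","c8")
for n in ("w8","s8","c8"):
    for o in top(n,None,.142,.158): print(n,*o)
a=cv2.imread("pics/s8.png")[60:300,200:480]; b=cv2.imread("pics/c8.png")[60:300,100:380]
cv2.imwrite("pics/fin.png",cv2.resize(np.hstack([a,b]),None,fx=1.4,fy=1.4))
E
```

```text
28.25 [ 0.49277176 -0.16521822  0.26803786] [ 0.01695643 -0.7545095  -0.62763433]
w8 [ 0.4918 -0.1645  0.0284  0.151 ] [319. 240.] [125. 130. 129.]
s8 [0.1205 0.1963 0.0888 0.1505] [523. 283.] [70. 69. 54.]
c8 [0.0716 0.0813 0.1998 0.1502] [433.  87.] [55. 53. 44.]
c8 [ 0.4925 -0.1666  0.0298  0.1486] [204. 143.] [118. 123. 125.]
```

View pics/fin.png

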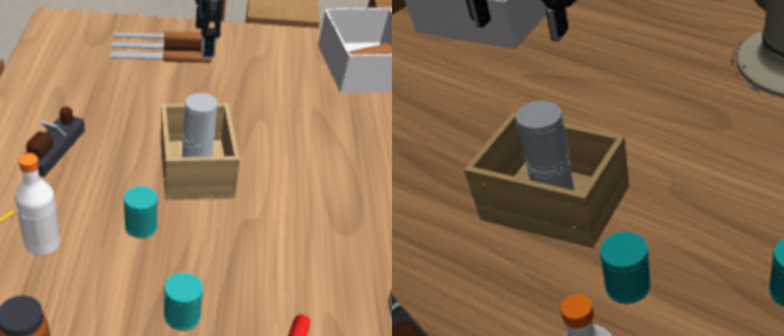

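Both views show the stack upright in the crate, at (200,125) and (545,145). The top is at (0.492, -0.1645), height 0.150, within 2 mm of the bottom tin's axis, and the gripper is clear. I'm handing the job in.

```bash
python3 -c "
from rig import env
print(env.close_job())"
```

```text
the job is handed in; nothing more can be done
None
```

The job is handed in at about 28 s: the heavier tin (about 7.3 N when lifted) stands on the crate's floor near its centre and the lighter one (about 2.4 N) stands upright on it, axes about 2 mm apart; no verdict came back.

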